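# Seat the shaker platform on its locating pins and latch it

### The job

The platform of the orbital shaker has been laid down crooked, too near the front, so its rear rides up on the two locating pins. Without lifting it, nudge the platform sideways and back with the fingertips until its two holes drop over the pins and it lies flat on the deck, then push the red swing latch fully round so that it points straight to the front over the platform's rear edge. Leave the other things on the bench where they are.

Things in the scene. Friction and masses are not known exactly. Their poses are not given: they have to be found in the camera images.
- shaker: white benchtop orbital shaker, fixed, 230 (x) x 220 (y) mm, with a grey deck 220 x 212 mm on top. Origin: centre of its underside, on the bench; the deck's top is 70 mm above it. Its -x is the front (black panel with knob and display, facing the robot), +y its left side seen from the robot. When the platform is seated, its origin is at (0, 0, 70 mm) in this frame and its axes are parallel.
- platform: loose aluminium plate 160 (x) x 140 (y) x 8 mm, 0.4 to 0.7 kg, black ribbed mat on its front part (2 mm above the plate's top). Origin: centre of its underside; x points to its rear. At the start it is 8 to 22 mm in front of its seated place, up to 18 mm to either side, turned up to 0.12 rad, front edge on the deck, rear edge raised about 8 mm by the pins. It slides when its edges are pushed.
- left_pin (a point): top of the shaker's left steel pin (shaker x = +45, y = +55 mm): 8 mm diameter, ball nose, stands 7 mm above the deck, 77 mm above the bench. Hidden under the platform at the start
- right_pin (a point): top of the shaker's right steel pin (shaker x = +45, y = -55 mm), the same as the left one
- round_hole (a point): centre of the platform's round through hole, 10 mm diameter, at the plate's underside (platform x = +45, y = +55 mm); belongs over the left pin
- slot_hole (a point): centre of the platform's slot, a through hole 10 mm in x by 14 mm in y, at the plate's underside (platform x = +45, y = -55 mm); belongs over the right pin
- latch (a joint): angle of the swing latch (rad) about a vertical axis on the deck at shaker x = +98 mm, y = 0; counter-clockwise from above is positive. 0: parked, the arm points to the shaker's +y along the deck's rear edge (start -0.25 to 0.15); 1.57: closed, the arm points to the front (-x) over the platform's rear edge; range -0.3 to 1.65. Light friction (under 2 N at the tab); stays where left.
- latch_tab (a point): on the latch's red upright tab, 34 mm from the latch's axis, 22 mm above the deck (92 mm above the bench). The tab is 6 mm thick, 14 to 40 mm from the axis, 14 to 29 mm above the deck; push it with a finger. It stands on a dark steel arm 14 mm wide, 43 mm long, 10 to 14 mm above the deck, which passes 2 mm over a seated platform but is blocked by the raised edge of an unseated one.
- jar: clear sample jar, 46 mm wide, 80 mm tall, stands on the bench to the left; bystander. Origin: centre of underside
- cup_a: clear weighing cup, 46 mm wide, 28 mm tall, on the bench at the left rear; bystander
- cup_b: clear weighing cup, 46 mm wide, 29 mm tall, on the bench at the left rear; bystander
- fluted: pale violet fluted cup, 47 mm wide, 58 mm tall, on the bench at the left; bystander
- timer: white mechanical timer, 70 mm wide, 53 mm tall, on the bench at the left front; bystander
- orange_bottle: small white bottle with an orange cap, 33 mm wide, 76 mm tall, on the bench at the right rear; bystander
- deck_center (a point): centre of the top of the shaker's deck, 70 mm above the bench; axes as the shaker's. The deck's edges lie 110 mm from it in x and 106 mm in y

How it is judged:
By the outcome, as a careful person would: the job done as asked, in the order asked, and still so for the second after the job is handed in, with the robot touching nothing.
It also fails if it takes over 72 s, if anything falls off the work surface, if the arm or the gripper's body presses on something with over 40 N, if the wrist force passes 120 N, or if a joint passes its speed limit or range.

### The arm

A 6-joint arm with a two-finger parallel gripper is mounted at the origin on a cart in front of the work surface, level with it; the furniture and walls round the work are solid. World frame = base frame: x ahead of the robot, y to its left, z up, the work surface at z = 0. Lengths are in mm, angles in rad, forces in N, time in s.
With the tool pointing down it reaches from about 350 to 875 mm from the base axis. Payload 4.2 kg.
Tool frame: the origin (TCP) lies between the finger pads; the fingertips stand 14 mm ahead of it and the grasp point (between the pads) lies 5 mm behind it; z points along the fingers, y is the line along which they close (so a half turn about z gives the same grasp; the last joint's range is limited). The gripper opens to 85 mm and grips with 20 to 120 N. Pads are 22 mm wide; open, the fingers measure 114 mm over their backs; the gripper's body (76 mm by 85 mm) begins 54 mm behind the grasp point. The pads swing forward as they close: fully open they stand 13 mm farther back than shut.
Start: joints at [-1.012, 0.385, 0.008, 0, -1.194, -0.259], TCP at [184.596, -597.096, 245.312] pointing down, gripper open.
Joint ranges: [-3.14, 3.14], [-1.21, 2.06], [-1.07, 1.41], [-3.16, 2.05], [-2.99, -0.16], [-3.1, 3.1]. Speed limits (rad/s): [2.79, 2.79, 3.14, 3.14, 3.14, 3.14].

### API

Orientations are given as a unit quaternion [x, y, z, w].
In Python, from bench import * gives the robot as it stands.
- The arm moves only by the tool carry_out, never from a script. Its argument "motion" is a list of rows, each a list of 7 numbers: the turn, a rotation vector about the tool's x, y, z in rad, then the shift along the tool's x, y, z in mm, then the opening, from -1 (shut) to 1 (fully open), so that 0 is half open. A call has 1 to 5 rows; each row is the pose to reach, as a shift and turn from the pose commanded when the call began, along the tool's axes at that moment; what a row does not reach only later rows make up. A row lasts 1/8 s, in which the tool goes at most 62.5 mm and 10.7 degrees, less where a joint would pass 70% of its speed; a pose out of reach is approached as far as the arm can. A call with a gripper value outside its range is refused whole. The fingers move at their own pace and stop on an object; the grip force is fixed at half the most. Time passes only in rows, so rows that repeat a pose let the fingers close. It gives the time, the measured TCP pose, the force, the opening and the grip force at its end, in the units of the state.
- read_state(): the state, without advancing time (a new reading comes with each control period).
- get_image(name): name is "scene" or "top" or "wrist"; returns a dict with "color" (384x512x3 uint8, blue, green, red), "mtx" (3x3 intrinsics, pixels), "position" and "orientation" of the camera in the world. Camera axes: x right, y down, z forward; pixel columns grow to the right and rows downward; lengths in mm; the calibration is good to about 2 mm. The wrist camera is an equidistant fisheye: a pixel r from the principal point sees the ray r / f radians off the axis. A picture is of the moment at which its call begins. There is no depth.
- job_done(): hands the job in; it is judged then, once.
The state is a dict: "clock": time; "joints": joint angles; "joint_vel": joint speeds; "joint_efforts": joint torques, N m; "position": TCP position; "ee_rot": TCP orientation; "contact_force": force on the tool from outside, world axes, zero at the start; "wrist_torque": the same for the moment, N m; "gripper_width": finger opening in mm; "grasp_force": force on a finger pad.
Only numpy, scipy, OpenCV 4.12 (cv2) and the standard library are available. Lean on these libraries where they do the work, as an engineer would, in place of code of your own. Each camera call takes 0.05 s, during which the arm holds its last target. There are 200 camera calls.

## Working session

There is one attempt and no reset: what is moved stays moved. The work goes in short steps, Python scripts to look and compute and a tool call to move; the robot and the scene stay as the last step left them, time stands still between calls to the robot, and variables do not carry over. Pictures are saved under pics/ and viewed, at most 10 in all, crops included, and the job is handed in when it is done.

Besides the shell and the picture viewer there is one more tool, called as name(argument=value, ...) on one line, values as JSON. carry_out: Moves the arm, as the interface text tells. Its arguments: {"type":"object","properties":{"motion":{"type":"array"}},"required":["motion"]}

```bash
mkdir -p pics; python3 - <<'E'
from bench import *
import cv2,numpy as np
s=read_state();print(s['clock'],s['position'],s['ee_rot'],s['gripper_width'])
for n in('scene','top'):
    g=get_image(n);cv2.imwrite(f'pics/{n}0.png',g['color']);print(n,g['mtx'].round(1).tolist() if hasattr(g['mtx'],'round') else g['mtx'],g['position'],g['orientation'])
E
```

```text
0.0 [ 184.42775775 -596.58230353  244.1880119 ] [-1.49257494e-01  9.88797729e-01  1.09463161e-03 -2.29361990e-04] 85.55541457846742
scene [[457.4, 0.0, 253.8], [0.0, 457.4, 193.8], [0.0, 0.0, 1.0]] [-373.9828892  -817.56389663 1036.12988274] [ 0.81719645 -0.36927675  0.18555279 -0.40173972]
top [[492.3, 0.0, 248.8], [0.0, 492.3, 194.3], [0.0, 0.0, 1.0]] [ 402.474857     -9.55667309 1457.30478893] [-0.70234375  0.70908828 -0.04574163  0.04260017]
```

View pics/top0.png

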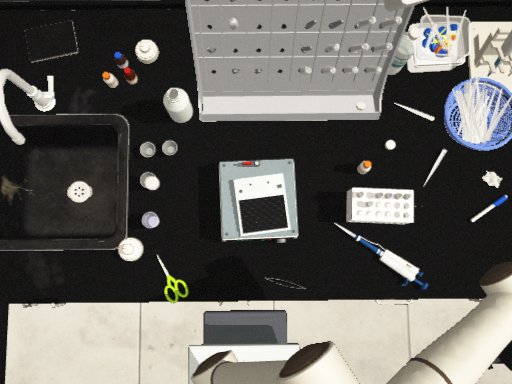

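View pics/scene0.png

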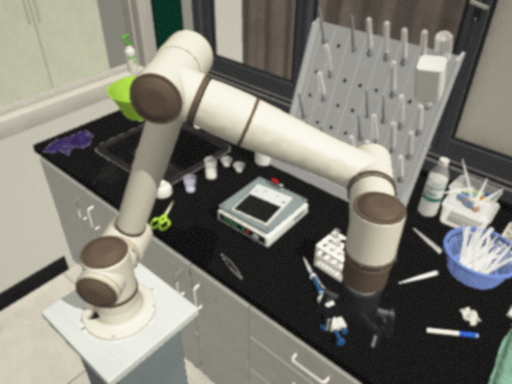

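The top view shows the shaker at about pixel (258,200), with the platform crooked and the latch tab near (250,163). I'll measure the deck and platform in it.

```bash
cat > h.py <<'E'
from bench import *
import cv2,numpy as np
from scipy.spatial.transform import Rotation as R
def ray(g,u,v,fish=False):
    K=np.array(g['mtx']);d=np.array([(u-K[0,2])/K[0,0],(v-K[1,2])/K[1,1],1.])
    if fish:
        t=np.hypot(d[0],d[1]); d=np.array([d[0]/t*np.sin(t),d[1]/t*np.sin(t),np.cos(t)]) if t>1e-9 else np.array([0,0,1.])
    return R.from_quat(g['orientation']).apply(d)
def onz(g,u,v,z,fish=False):
    d=ray(g,u,v,fish);p=np.array(g['position']);return p+d*(z-p[2])/d[2]
def proj(g,P,fish=False):
    K=np.array(g['mtx']);c=R.from_quat(g['orientation']).inv().apply(np.array(P)-g['position'])
    if fish:
        r=np.hypot(c[0],c[1]);t=np.arctan2(r,c[2]);x,y=c[0]/r*t,c[1]/r*t
    else:x,y=c[0]/c[2],c[1]/c[2]
    return K[0,0]*x+K[0,2],K[1,1]*y+K[1,2]
def mv(target,yaw=None):
    "tool-frame shift to a world target"
    s=read_state();r=R.from_quat(s['ee_rot']);return r.inv().apply(np.array(target)-s['position']).round(1)
E
python3 - <<'E'
from h import *
g=get_image('top')
for n,p in dict(fl=(222,240),fr=(298,238),rl=(220,160),rr=(295,159)).items(): print(n,onz(g,*p,70).round(0))
for n,p in dict(pfl=(243,236),pfr=(290,230),prl=(234,181),prr=(284,175)).items(): print(n,onz(g,*p,80).round(0))
w=get_image('wrist');s=read_state()
r=R.from_quat(s['ee_rot']);print(r.inv().apply(w['position']-s['position']),(r.inv()*R.from_quat(w['orientation'])).as_matrix().round(2),w['mtx'])
print(r.as_matrix().round(3))
cv2.imwrite('pics/topc.png',cv2.resize(g['color'][145:255,205:315],None,fx=5,fy=5,interpolation=cv2.INTER_CUBIC))
E
```

```text
fl [448.  60.  70.]
fr [ 452. -154.   70.]
rl [677.  65.  70.]
rr [ 678. -150.   70.]
pfl [459.   1.  80.]
pfr [ 474. -131.   80.]
prl [614.  25.  80.]
prr [ 630. -117.   80.]
[  72.94592808   -0.47812028 -129.11398205] [[ 0.   -0.96 -0.28]
 [ 1.    0.   -0.  ]
 [ 0.   -0.28  0.96]] [[297.31863964   0.         250.39960858]
 [  0.         297.31863964 189.28027615]
 [  0.           0.           1.        ]]
[[-0.955 -0.295 -0.   ]
 [-0.295  0.955  0.001]
 [ 0.     0.001 -1.   ]]
```

View pics/topc.png

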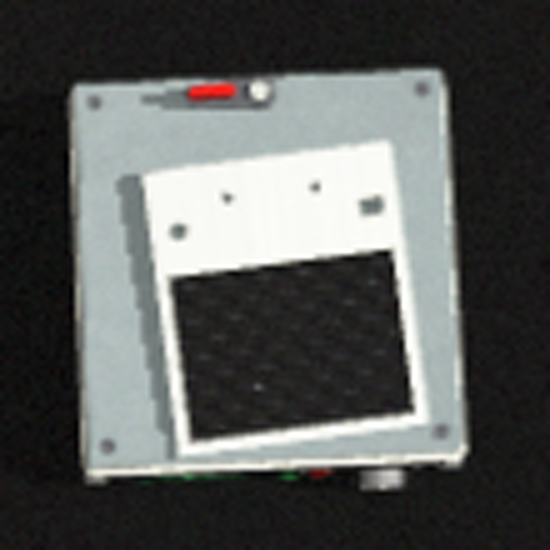

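The crop shows the platform's turned hole pattern (round hole at about crop pixel (178,232), slot at (372,205)). It also shows the latch parked, with its axis at about (260,90) and its tab at (212,92). The shaker centre is about (565,-45) and its yaw about 0.015. The platform is about 20 mm forward, 10 mm to the right and turned about +0.13. Next I'll move above it for a close wrist view.

carry_out(motion=[[0,0,0.15,-51,42,-20,1],[0,0,0.3,-102,83,-40,1],[0,0,0.3,-152,125,-56,1],[0,0,0.3,-203,166,-56,1],[0,0,0.3,-253,208,-56,1]])

```text
clock: 0.82
position: [353.5, -340.8, 301.5]
ee_rot: [0.0, 1.0, -0.0, 0.001]
contact_force: [1.0, -0.9, -0.2]
gripper_width: 85.8
grasp_force: 0.0
```

```bash
python3 - <<'E'
from h import *
s=read_state();print(s['clock'],s['position'],mv([545,-50,300]),R.from_quat(s['ee_rot']).as_matrix()[:,0])
E
```

```text
0.825 [ 353.49246156 -340.77612968  301.50607167] [-191.4  290.9    1.6] [-9.99999239e-01  4.39607828e-04 -1.15250010e-03]
```

carry_out(motion=[[0,0,0,-34,51,0,1],[0,0,0,-68,102,0,1],[0,0,0,-102,153,0,1],[0,0,0,-136,204,0,1],[0,0,0,-170,255,0,1]])

```text
clock: 1.45
position: [523.4, -85.6, 301.2]
ee_rot: [-0.0, 1.0, -0.0, 0.0]
contact_force: [0.6, -0.2, -0.5]
gripper_width: 85.3
grasp_force: 0.0
```

carry_out(motion=[[0,0,0,-20,34,0,1],[0,0,0,-20,34,0,1],[0,0,0,-20,34,0,1]])

```text
clock: 1.82
position: [542.3, -53.7, 300.7]
ee_rot: [0.0, 1.0, -0.0, -0.0]
contact_force: [-0.3, -0.0, 0.5]
gripper_width: 85.1
grasp_force: 0.0
```

```bash
python3 - <<'E'
from h import *
s=read_state();print(s['clock'],s['position'],s['joints'],s['joint_vel'])
g=get_image('wrist');cv2.imwrite('pics/w1.png',g['color'])
import pickle;pickle.dump(g,open('w1.pkl','wb'))
E
```

```text
1.825 [542.3154803  -53.7016377  300.74826685] [ 1.98904176e-01  2.13075370e-01 -9.59390471e-02  6.63071136e-06
 -1.26272290e+00 -1.76973875e+00] [-0.02115516 -0.01266933 -0.00447002 -0.00056191 -0.00017156 -0.00034992]
```

View pics/w1.png

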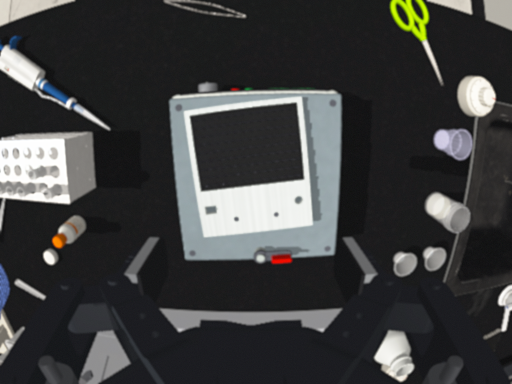

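The wrist view shows the deck corners near (172,97), (340,92), (338,256) and (185,259). The platform corners are near (185,112), (301,98), (313,220) and (205,237), with the slot at (211,210) and the round hole at (298,200). Now I'll refine these numerically.

```bash
cat >> h.py <<'E'
def lineints(q):  # rect corners etc
    return q
def big(m): return max(cv2.findContours(m,cv2.RETR_EXTERNAL,cv2.CHAIN_APPROX_NONE)[0],key=cv2.contourArea)
def quad(g,c,zf,fish=True,n=4):
    "contour -> 4-corner polygon in pixels"
    h=cv2.convexHull(c); p=cv2.approxPolyN(h,4,ensure_convex=True).reshape(-1,2).astype(float)
    return p
E
cat > meas.py <<'E'
from h import *
def platform(g,zr=86,save=None):
    im=g['color'];hsv=cv2.cvtColor(im,cv2.COLOR_BGR2HSV)
    roi=np.zeros(im.shape[:2],np.uint8);roi[60:300,140:370]=255
    white=cv2.inRange(hsv,(0,0,205),(180,22,255))&roi
    white=cv2.morphologyEx(white,cv2.MORPH_OPEN,np.ones((3,3)))
    c=big(white);m=np.zeros_like(white);cv2.drawContours(m,[cv2.convexHull(c)],-1,255,-1)
    q=quad(g,big(m),0)
    deck=cv2.inRange(hsv,(0,0,90),(180,80,255))&roi
    d=quad(g,big(cv2.morphologyEx(deck,cv2.MORPH_OPEN,np.ones((5,5)))),0)
    if save:
        o=im.copy()
        for k,col in((q,(0,0,255)),(d,(0,255,0))):cv2.polylines(o,[k.astype(np.int32)],True,col,1)
        cv2.imwrite(save,cv2.resize(o[60:300,140:370],None,fx=2.4,fy=2.4))
    return q,d
if __name__=='__main__':
    import pickle
    g=pickle.load(open('w1.pkl','rb'));q,d=platform(g,save='pics/q1.png')
    print('plat px',q.round(0).tolist());print('deck px',d.round(0).tolist())
    P=[]
    for u,v in q:
        z=78 if v<160 else 86; P.append(onz(g,u,v,z,True)[:2])
    print(np.round(P),'mean',np.mean(P,0))
    D=np.array([onz(g,u,v,70,True)[:2] for u,v in d]);print(D.round(0),'mean',D.mean(0))
    hsv=cv2.cvtColor(g['color'],cv2.COLOR_BGR2HSV)
    red=cv2.inRange(hsv,(0,150,100),(8,255,255));red[:200]=0;red[300:]=0;red[:,:230]=0;red[:,330:]=0
    c=big(red);print('red',cv2.minAreaRect(c),onz(g,*cv2.minAreaRect(c)[0],99,True))
    for n,p,z in(('screwRL',(328,249),70),('screwRR',(193,254),70),('screwFL',(333,102),70),('screwFR',(179,107),70),('pivot',(260,258),84),('round',(298.5,200),85),('slot',(211,210),85)):print(n,onz(g,*p,z,True).round(1))
E
python3 meas.py
```

```text
plat px [[313.0, 225.0], [202.0, 238.0], [182.0, 109.0], [302.0, 94.0]]
deck px [[342.0, 90.0], [338.0, 254.0], [186.0, 270.0], [163.0, 90.0]]
[[ 619.   25.]
 [ 637. -117.]
 [ 474. -136.]
 [ 457.    6.]] mean [546.74705174 -55.37658984]
[[ 449.   58.]
 [ 672.   70.]
 [ 697. -147.]
 [ 449. -162.]] mean [566.81126647 -45.26641746]
red ((281.0, 259.0), (8.0, 20.0), 90.0) [660.42455165 -15.40665271  99.        ]
screwRL [663.   53.8  70. ]
screwRR [ 670.1 -134.4   70. ]
screwFL [464.7  46.5  70. ]
screwFR [ 471.6 -141.6   70. ]
pivot [667.2 -41.8  84. ]
round [585.5   4.9  85. ]
slot [ 598.6 -103.6   85. ]
```

View pics/q1.png

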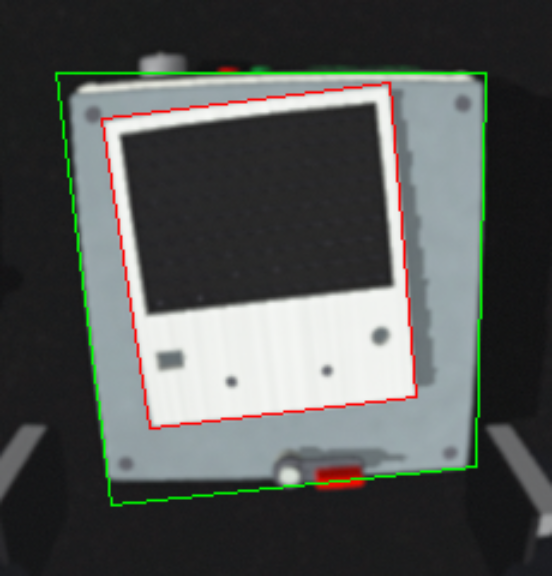

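Platform quad fits well. From the screws, the shaker is at (567.3,-44.0) with yaw 0.0365. In the shaker frame the platform sits at (-21,-10.6) with yaw +0.084. Plan: push the front edge with both open fingertips, which also squares it, then push the right side, then finish from the front.

carry_out(motion=[[0,0,-0.0365,40,-5,40,1],[0,0,-0.0365,75,-10,85,1],[0,0,-0.0365,106,-12,130,1],[0,0,-0.0365,106,-12,175,1],[0,0,-0.0365,106,-12,200,1]])

```text
clock: 2.5
position: [434.8, -66.8, 99.8]
ee_rot: [-0.017, 1.0, -0.0, -0.001]
contact_force: [-0.1, 0.0, -0.3]
gripper_width: 85.5
grasp_force: 0.0
```

carry_out(motion=[[0,0,0,0,0,10,1],[0,0,0,0,0,20,1],[0,0,0,0,0,24,1],[0,0,0,0,0,24,1]])

```text
clock: 3.0
position: [437.0, -65.5, 77.4]
ee_rot: [-0.018, 1.0, 0.0, 0.0]
contact_force: [0.3, -0.8, 0.2]
gripper_width: 85.6
grasp_force: 0.0
```

```bash
python3 - <<'E'
from h import *
s=read_state();print(s['clock'],s['position'],s['contact_force'],R.from_quat(s['ee_rot']).as_matrix().round(4).tolist())
g=get_image('wrist');t=get_image('scene')
c=cv2.resize(t['color'][150:260,190:330],None,fx=4,fy=4)
cv2.imwrite('pics/w2.png',cv2.resize(np.hstack([g['color'],cv2.resize(c,(489,384))]),(800,307)))
E
```

```text
3.0 [437.04172926 -65.49445297  77.36955818] [ 0.26762795 -0.76042897  0.20453355] [[-0.9993, -0.0363, 0.0008], [-0.0363, 0.9993, 0.0001], [-0.0008, 0.0001, -1.0]]
```

View pics/w2.png

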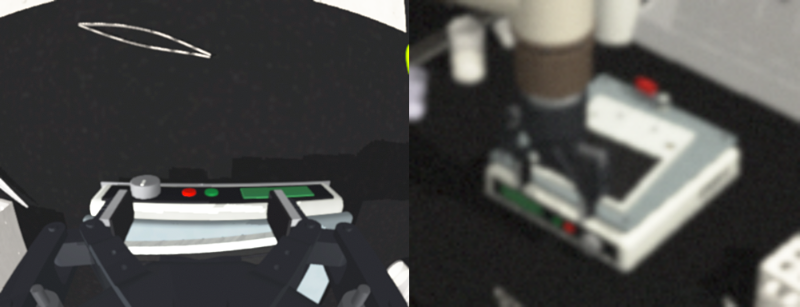

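Both fingertips stand just in front of the deck's front edge and are clear. Now lower slightly and push forward slowly.

carry_out(motion=[[0,0,0,0,0,3,1],[0,0,0,-5,0,3,1],[0,0,0,-10,0,3,1],[0,0,0,-14,0,3,1],[0,0,0,-18,0,3,1]])

```text
clock: 3.72
position: [454.3, -64.9, 73.9]
ee_rot: [-0.018, 1.0, -0.0, -0.001]
contact_force: [-4.0, 1.0, 2.4]
gripper_width: 85.4
grasp_force: 1.9
```

carry_out(motion=[[0,0,0,-3,0,0,1],[0,0,0,-6,0,0,1],[0,0,0,-9,0,0,1],[0,0,0,-12,0,0,1],[0,0,0,-12,0,0,1]])

```text
clock: 4.35
position: [467.8, -64.3, 74.2]
ee_rot: [-0.018, 1.0, 0.0, 0.001]
contact_force: [-0.1, 0.1, -0.7]
gripper_width: 85.4
grasp_force: 0.4
```

carry_out(motion=[[0,0,0,10,0,0,1],[0,0,0,10,0,-50,1],[0,0,0,-10,3,-110,1],[0,0,0,-40,6,-170,1],[0,0,0,-74,10,-226,1]])

```text
clock: 4.97
position: [536.2, -52.4, 295.8]
ee_rot: [-0.018, 1.0, 0.0, 0.002]
contact_force: [1.3, 0.9, -0.6]
gripper_width: 85.3
grasp_force: 0.0
```

carry_out(motion=[[0,0,0,0,0,0,1],[0,0,0,0,0,0,1]])

```text
clock: 5.22
position: [535.1, -52.3, 292.1]
ee_rot: [-0.018, 1.0, 0.0, -0.0]
contact_force: [0.1, -0.1, -0.4]
gripper_width: 85.5
grasp_force: 0.0
```

```bash
cat > look.py <<'E'
import sys
from meas import *
def shk(p): 
    a=.0365;d=np.array(p)[:2]-[567.3,-44.0];return np.array([d[0]*np.cos(a)+d[1]*np.sin(a),-d[0]*np.sin(a)+d[1]*np.cos(a)])
def look(zr,save):
    g=get_image('wrist');q,d=platform(g,save=save)
    c=q.mean(0);cam=R.from_quat(g['orientation'])
    W=np.array([shk(onz(g,*p,82,True)) for p in q]);m=W.mean(0)
    P=np.array([shk(onz(g,*p,78 if w[0]<m[0] else zr,True)) for p,w in zip(q,W)])
    o=np.argsort(P[:,0]);f=P[o[:2]];r=P[o[2:]];f=f[np.argsort(f[:,1])];r=r[np.argsort(r[:,1])]
    x=(r.mean(0)-f.mean(0));y=f[1]-f[0]+r[1]-r[0]
    print('corners',P.round(1).tolist(),'len',np.linalg.norm(r-f,axis=1).round(1),'centre',P.mean(0).round(1),'yaw',np.arctan2(x[1],x[0]).round(3),np.arctan2(-y[0],y[1]).round(3))
if __name__=='__main__':
    s=read_state();print(s['clock'],s['position']);look(float(sys.argv[1]),sys.argv[2])
E
python3 look.py 86 pics/q3.png
```

```text
5.225 [535.09325012 -52.33021164 292.06485227]
corners [[71.1, 59.5], [77.1, -81.9], [-86.8, -90.0], [-93.0, 53.0]] len [164.1 164.3] centre [ -7.9 -14.8] yaw 0.044 0.043
```

The platform is now at shaker (-8,-15) with yaw 0.044. Next I turn the tool 90° and push the right edge with both fingers.

carry_out(motion=[[0,0,-0.18,-6,-22,0,1],[0,0,-0.36,-12,-44,0,1],[0,0,-0.54,-18,-66,0,1],[0,0,-0.72,-24,-88,0,1],[0,0,-0.9,-28,-111,0,1]])

```text
clock: 5.9
position: [566.9, -162.9, 290.9]
ee_rot: [-0.454, 0.891, 0.001, -0.001]
contact_force: [-0.5, 0.7, 0.5]
gripper_width: 85.4
grasp_force: 0.0
```

carry_out(motion=[[0,0,-0.18,0,0,40,1],[0,0,-0.36,0,0,80,1],[0,0,-0.54,0,0,120,1],[0,0,-0.671,0,0,150,1],[0,0,-0.671,0,0,150,1]])

```text
clock: 6.52
position: [564.9, -162.2, 139.1]
ee_rot: [0.719, -0.695, -0.003, 0.003]
contact_force: [-0.0, 0.7, 0.7]
gripper_width: 85.8
grasp_force: 0.0
```

```bash
python3 - <<'E'
from look import *
s=read_state();print(s['clock'],s['position'],shk(s['position']),R.from_quat(s['ee_rot']).as_matrix()[:,0].round(4))
E
```

```text
6.525 [ 564.86976947 -162.18621962  139.11327897] [  -6.74145111 -118.01881784] [ 3.450e-02 -9.994e-01 -8.000e-04]
```

carry_out(motion=[[0,0,0,0,0,35,1],[0,0,0,0,0,62,1],[0,0,0,0,0,65,1],[0,0,0,-6,0,65,1],[0,0,0,-12,0,65,1]])

```text
clock: 7.15
position: [568.5, -150.0, 79.4]
ee_rot: [0.72, -0.694, 0.001, -0.001]
contact_force: [-0.2, -0.6, -0.0]
gripper_width: 85.3
grasp_force: 0.0
```

carry_out(motion=[[0,0,0,-5,0,0,1],[0,0,0,-10,0,0,1],[0,0,0,-15,0,0,1],[0,0,0,-20,0,0,1],[0,0,0,-24,0,0,1]])

```text
clock: 7.78
position: [566.8, -126.5, 77.9]
ee_rot: [0.72, -0.694, 0.0, 0.0]
contact_force: [0.1, -4.1, 0.6]
gripper_width: 85.2
grasp_force: 2.3
```

carry_out(motion=[[0,0,0,0,0,0,1],[0,0,0,0,0,0,1]])

```text
clock: 8.02
position: [566.9, -125.9, 77.8]
ee_rot: [0.72, -0.694, 0.0, -0.0]
contact_force: [0.3, -1.0, 2.3]
gripper_width: 85.7
grasp_force: 0.8
```

```bash
python3 - <<'E'
from look import *
s=read_state();print(s['clock'],s['position'],shk(s['position']),s['contact_force'])
E
```

```text
8.025 [ 566.91403289 -125.94785884   77.84526135] [ -3.37614278 -81.87919271] [ 0.29898219 -1.01793754  2.26274651]
```

carry_out(motion=[[0,0,0,10,0,0,1],[0,0,0,10,0,-50,1],[0,0,0,-10,0,-110,1],[0,0,0,-40,0,-170,1],[0,0,0,-66,0,-220,1]])

```text
clock: 8.65
position: [563.8, -60.1, 299.3]
ee_rot: [0.719, -0.694, -0.0, -0.0]
contact_force: [0.8, -0.1, -0.7]
gripper_width: 85.2
grasp_force: 0.0
```

carry_out(motion=[[0,0,0,0,0,0,1],[0,0,0,0,0,0,1]])

```text
clock: 8.9
position: [563.6, -60.4, 296.8]
ee_rot: [0.72, -0.694, -0.001, 0.0]
contact_force: [0.1, -0.4, 0.1]
gripper_width: 85.3
grasp_force: 0.0
```

```bash
python3 look.py 86 pics/q4.png
```

```text
8.9 [563.63347182 -60.42227655 296.79333667]
corners [[-88.6, -73.8], [-87.9, 69.5], [73.4, 71.3], [78.6, -74.3]] len [167.2 161.4] centre [-6.1 -1.8] yaw 0.004 0.016
```

View pics/q4.png

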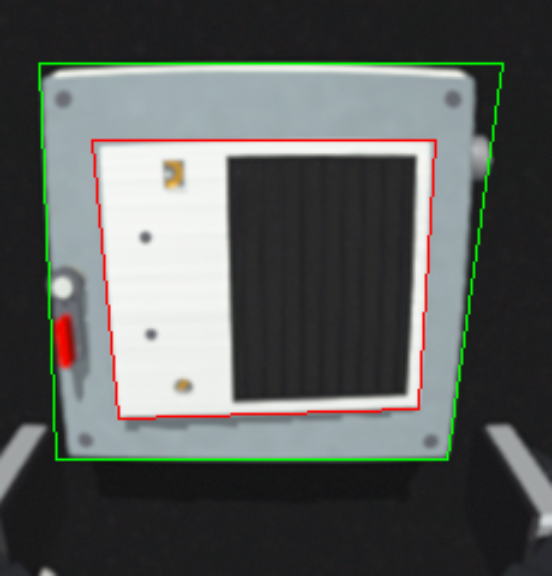

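Yellowish pin tops are now visible through both holes, so the platform is near its seat at about (-6,-1.5) with yaw ~0.01. I'll go back to the front for the final push.

carry_out(motion=[[0,0,0.18,-3,25,0,1],[0,0,0.36,-6,50,0,1],[0,0,0.54,-9,75,0,1],[0,0,0.72,-12,100,0,1],[0,0,0.9,-14,111,0,1]])

```text
clock: 9.57
position: [450.8, -51.2, 295.9]
ee_rot: [-0.343, 0.939, 0.0, -0.002]
contact_force: [0.8, 0.6, 0.5]
gripper_width: 85.6
grasp_force: 0.0
```

carry_out(motion=[[0,0,0.18,0,0,40,1],[0,0,0.36,0,0,80,1],[0,0,0.54,0,0,120,1],[0,0,0.671,0,0,160,1],[0,0,0.671,0,0,190,1]])

```text
clock: 10.2
position: [450.7, -51.5, 104.6]
ee_rot: [-0.017, 1.0, -0.0, -0.003]
contact_force: [0.1, 0.0, 0.1]
gripper_width: 84.9
grasp_force: 0.0
```

```bash
python3 - <<'E'
from look import *
s=read_state();print(s['clock'],s['position'],shk(s['position']),R.from_quat(s['ee_rot']).as_matrix()[:,0].round(4))
E
```

```text
10.2 [450.73193415 -51.51887863 104.55608808] [-116.7648037    -3.26008093] [-0.9994 -0.034   0.0054]
```

carry_out(motion=[[0,0,0,0,0,20,1],[0,0,0,0,0,30,1],[0,0,0,-6,0,30,1],[0,0,0,-12,0,30,1],[0,0,0,-18,0,30,1]])

```text
clock: 10.82
position: [471.9, -49.7, 78.5]
ee_rot: [-0.018, 1.0, 0.0, 0.001]
contact_force: [-0.5, 0.0, -0.4]
gripper_width: 85.3
grasp_force: 0.0
```

carry_out(motion=[[0,0,0,-2,0,0,1],[0,0,0,-4,0,0,1],[0,0,0,-5,0,0,1],[0,0,0,-6,0,0,1],[0,0,0,-7,0,0,1]])

```text
clock: 11.45
position: [475.5, -49.8, 77.9]
ee_rot: [-0.018, 1.0, -0.0, -0.002]
contact_force: [-5.3, 1.3, 6.8]
gripper_width: 85.4
grasp_force: 4.2
```

```bash
python3 - <<'E'
from look import *
s=read_state();print(s['clock'],s['position'],shk(s['position']),s['contact_force'])
E
```

```text
11.45 [475.53968354 -49.83172267  77.89954215] [-91.91201002  -2.47933052] [-5.33088342  1.28729018  6.81752171]
```

The fingers sit a little high (z 78). I'll back off, lower them, and push again.

carry_out(motion=[[0,0,0,10,0,0,1],[0,0,0,10,0,4,1],[0,0,0,10,0,4,1]])

```text
clock: 11.82
position: [467.7, -49.9, 73.4]
ee_rot: [-0.018, 1.0, -0.0, -0.0]
contact_force: [0.3, 0.0, -0.1]
gripper_width: 85.3
grasp_force: 0.0
```

carry_out(motion=[[0,0,0,-4,0,0,1],[0,0,0,-7,0,0,1],[0,0,0,-9,0,0,1],[0,0,0,-10,0,0,1],[0,0,0,-11,0,0,1]])

```text
clock: 12.45
position: [477.6, -49.8, 73.4]
ee_rot: [-0.018, 1.0, -0.0, -0.001]
contact_force: [-7.0, 0.3, 2.8]
gripper_width: 85.5
grasp_force: 2.9
```

```bash
python3 - <<'E'
from look import *
s=read_state();print(s['clock'],s['position'],shk(s['position']),s['contact_force'])
E
```

```text
12.45 [477.60441884 -49.75017758  73.37709616] [-89.8456742   -2.47318585] [-6.99578544  0.25443349  2.79204211]
```

carry_out(motion=[[0,0,0,-1,0,0,1],[0,0,0,-2,0,0,1],[0,0,0,-2,0,0,1]])

```text
clock: 12.82
position: [477.7, -49.9, 73.3]
ee_rot: [-0.018, 1.0, -0.0, -0.003]
contact_force: [-8.4, 1.6, 5.7]
gripper_width: 85.4
grasp_force: 4.5
```

```bash
python3 - <<'E'
from look import *
s=read_state();print(s['clock'],s['position'],shk(s['position']),s['contact_force'])
g=get_image('scene');cv2.imwrite('pics/s5.png',cv2.resize(g['color'][165:250,210:315],None,fx=6,fy=6,interpolation=cv2.INTER_CUBIC))
E
```

```text
12.825 [477.6892744  -49.86845438  73.25311749] [-89.76519131  -2.59448041] [-8.41787107  1.55418677  5.73953101]
```

Forward motion has stopped, so the platform may be seated. I'll go up and look.

carry_out(motion=[[0,0,0,12,0,0,1],[0,0,0,12,0,-50,1],[0,0,0,-10,0,-110,1],[0,0,0,-40,0,-170,1],[0,0,0,-66,0,-222,1]])

```text
clock: 13.5
position: [547.4, -46.9, 297.1]
ee_rot: [-0.018, 1.0, 0.0, 0.002]
contact_force: [1.3, -0.1, -0.1]
gripper_width: 85.5
grasp_force: 0.0
```

carry_out(motion=[[0,0,0,0,0,0,1],[0,0,0,0,0,0,1]])

```text
clock: 13.75
position: [545.9, -46.9, 293.7]
ee_rot: [-0.018, 1.0, 0.0, 0.0]
contact_force: [0.5, 0.5, -0.0]
gripper_width: 85.3
grasp_force: 0.0
```

```bash
python3 look.py 78 pics/q5.png
```

```text
13.75 [545.86282929 -46.86793456 293.67178626]
corners [[-81.0, 70.3], [81.5, 68.7], [81.4, -74.0], [-81.1, -75.5]] len [162.5 162.5] centre [ 0.2 -2.6] yaw -0.0 -0.0
```

View pics/q5.png

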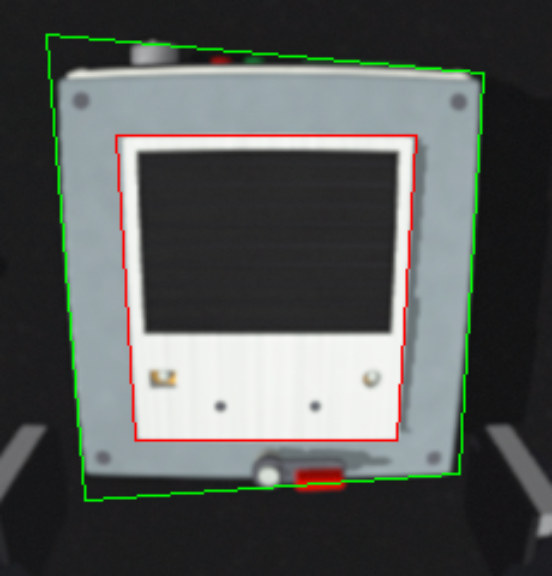

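```bash
python3 - <<'E'
from look import *
g=get_image('wrist');s=get_image('scene')
for n,(X,Y) in dict(L=(45,55),R=(45,-55)).items():
    a=.0365;w=[567.3+X*np.cos(a)-Y*np.sin(a),-44+X*np.sin(a)+Y*np.cos(a),77];print(n,proj(g,w,True))
c=cv2.resize(g['color'][205:262,185:325],(800,326),interpolation=cv2.INTER_NEAREST)
d=cv2.resize(s['color'][172:245,215:312],(800,270),interpolation=cv2.INTER_CUBIC)
d=cv2.resize(s['color'][172:245,215:312],(359,270),interpolation=cv2.INTER_CUBIC);d=cv2.copyMakeBorder(d,0,0,0,441,cv2.BORDER_CONSTANT)
cv2.imwrite('pics/z6.png',np.vstack([c,d]))
E
```

```text
L (np.float64(296.3600615677609), np.float64(218.07493790133677))
R (np.float64(209.06838432409546), np.float64(218.12767789544733))
```

View pics/z6.png

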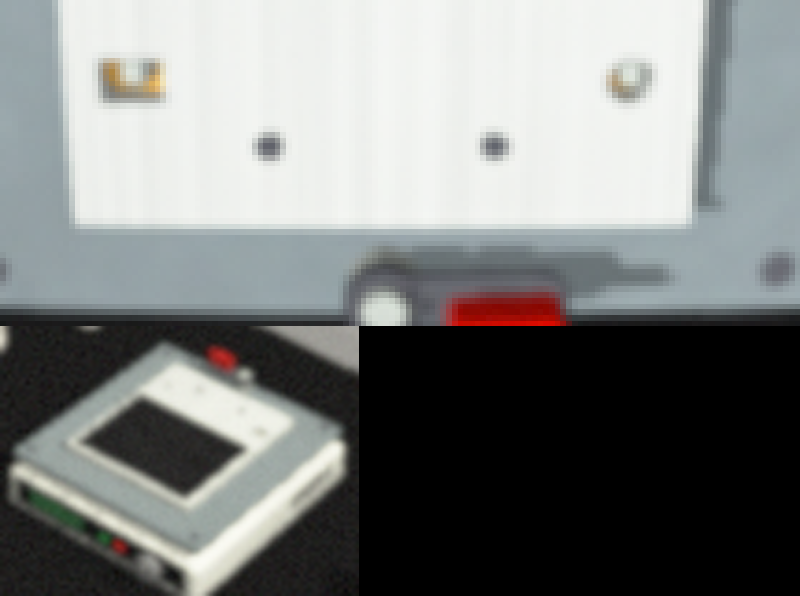

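The zoom shows both pins centred in their holes: the slot's pin at crop (133,75) and the round hole's at (632,75). The side shadow is thin and even, so the platform is seated and flat. Now the latch: shut the fingers and go behind the tab.

carry_out(motion=[[0,0,0,-40,10,0,-1],[0,0,0,-80,20,20,-1],[0,0,0,-120,30,60,-1],[0,0,0,-147,35,90,-1],[0,0,0,-147,35,120,-1]])

```text
clock: 14.52
position: [692.2, -6.3, 170.5]
ee_rot: [-0.018, 1.0, -0.0, -0.001]
contact_force: [0.0, 0.4, -0.7]
gripper_width: 0.2
grasp_force: 0.0
```

carry_out(motion=[[0,0,0,0,0,0,-1],[0,0,0,0,0,0,-1]])

```text
clock: 14.78
position: [691.9, -6.9, 175.3]
ee_rot: [-0.018, 1.0, -0.0, 0.001]
contact_force: [-0.2, 0.1, 0.7]
gripper_width: -0.1
grasp_force: 0.0
```

```bash
python3 - <<'E'
from look import *
s=read_state();print(s['clock'],s['position'],shk(s['position']),s['gripper_width'])
g=get_image('wrist');cv2.imwrite('pics/w7.png',g['color'])
h=cv2.cvtColor(g['color'],cv2.COLOR_BGR2HSV);red=cv2.inRange(h,(0,150,60),(8,255,255))
cs=sorted(cv2.findContours(red,0,1)[0],key=cv2.contourArea)[-2:]
for c in cs:
    m=cv2.minAreaRect(c);print(m,shk(onz(g,*m[0],95,True)))
E
```

```text
14.775 [691.92591043  -6.89351829 175.32747438] [125.89698908  32.53393113] -0.05049328910813891
((464.5769348144531, 355.61541748046875), (14.422204971313477, 13.590154647827148), 56.3099365234375) [351.50954098 323.46205362]
((242.5, 164.0), (10.0, 35.0), 90.0) [96.42883268 26.06442854]
```

View pics/w7.png

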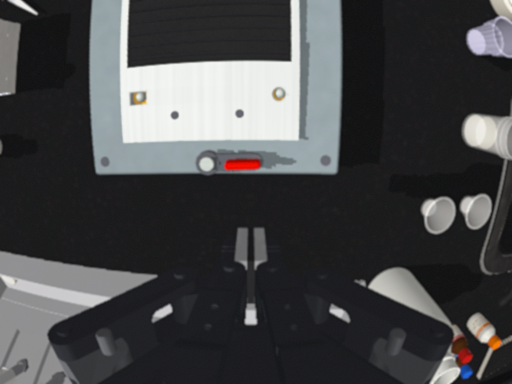

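The tab is at shaker (96.4,26), angle about 0, and the shut fingers are behind it with clear space. Lower, then swing round on the arc.

carry_out(motion=[[0,0,0,0,0,35,-1],[0,0,0,0,0,70,-1],[0,0,0,0,0,74,-1],[0,0,0,0,0,74,-1]])

```text
clock: 15.32
position: [692.7, -6.8, 102.4]
ee_rot: [-0.018, 1.0, -0.0, 0.002]
contact_force: [-0.5, 0.3, 0.8]
gripper_width: 0.1
grasp_force: 0.0
```

carry_out(motion=[[0,0,0,14,0.5,0,-1],[0,0,-0.17,20,2.4,0,-1],[0,0,-0.34,26,3.2,0,-1],[0,0,-0.51,32.4,3,0,-1],[0,0,-0.68,38.5,1.8,0,-1]])

```text
clock: 15.95
position: [654.9, -5.6, 103.4]
ee_rot: [-0.353, 0.935, -0.001, 0.003]
contact_force: [1.0, 0.7, -0.5]
gripper_width: 0.0
grasp_force: 0.6
```

```bash
python3 - <<'E'
from look import *
s=read_state();x=R.from_quat(s['ee_rot']).as_matrix()[:,0];print(s['clock'],s['position'],shk(s['position']),s['contact_force'],x)
g=get_image('top')
h=cv2.cvtColor(g['color'],cv2.COLOR_BGR2HSV);red=cv2.inRange(h,(0,150,60),(8,255,255));red[:130]=0;red[215:]=0;red[:,215:]=red[:,215:];red[:,:215]=0;red[:,310:]=0
for c in cv2.findContours(red,0,1)[0]:
    m=cv2.minAreaRect(c);print(m,shk(onz(g,*m[0],97)))
E
```

```text
15.95 [654.85072305  -5.61597964 103.40710469] [88.89311548 35.16356276] [ 1.00297232  0.73852332 -0.49283643] [-0.75007867 -0.66132542 -0.00553877]
```

carry_out(motion=[[0,0,-0.17,6,1.9,0,-1],[0,0,-0.34,12,2.7,0,-1],[0,0,-0.51,18.4,2.5,0,-1],[0,0,-0.68,24.5,1.2,0,-1],[0,0,-0.85,30.3,-1,0,-1]])

```text
clock: 16.62
position: [632.4, -26.7, 102.9]
ee_rot: [-0.707, 0.707, -0.001, 0.002]
contact_force: [0.4, 1.4, -0.2]
gripper_width: -0.1
grasp_force: 0.6
```

carry_out(motion=[[0,0,0,0,0,0,-1],[0,0,0,0,0,0,-1]])

```text
clock: 16.88
position: [631.5, -26.9, 101.4]
ee_rot: [-0.704, 0.71, -0.001, 0.001]
contact_force: [-0.7, -0.0, 0.2]
gripper_width: -0.2
grasp_force: 0.0
```

```bash
python3 - <<'E'
from look import *
s=read_state();x=R.from_quat(s['ee_rot']).as_matrix()[:,0];print(s['clock'],s['position'],shk(s['position']),s['contact_force'],x)
E
```

```text
16.875 [631.5223098  -26.87709284 101.37335813] [64.80438181 14.76790857] [-0.6834654  -0.04538704  0.20229837] [-7.65017495e-03 -9.99970723e-01 -1.66529237e-04]
```

carry_out(motion=[[0,0,0,-15,0,0,-1],[0,0,0,-15,0,-40,-1],[0,0,0,-15,0,-80,-1],[0,0,0,-15,0,-120,-1],[0,0,0,-15,0,-120,-1]])

```text
clock: 17.5
position: [633.0, -10.8, 224.7]
ee_rot: [-0.706, 0.709, -0.003, 0.003]
contact_force: [0.7, 0.3, -0.2]
gripper_width: -0.1
grasp_force: 0.0
```

```bash
python3 - <<'E'
from look import *
s=read_state();print(s['clock'],s['position'])
g=get_image('wrist');cv2.imwrite('pics/w8.png',g['color'])
h=cv2.cvtColor(g['color'],cv2.COLOR_BGR2HSV);red=cv2.inRange(h,(0,150,60),(8,255,255))
for c in sorted(cv2.findContours(red,0,1)[0],key=cv2.contourArea)[-3:]:
    p=np.array([shk(onz(g,*q[0],96,True)) for q in c]);m=p.mean(0);v=np.linalg.svd(p-m)[2][0];print(cv2.contourArea(c),c.mean((0)).round(0),m.round(1),'axis ang from -x',np.arctan2(v[1],v[0]),np.ptp(p@v))
# white pivot
w=cv2.inRange(h,(0,0,170),(180,40,255))
for c in cv2.findContours(w,0,1)[0]:
    a=cv2.contourArea(c)
    if 40<a<400:
        m=cv2.minEnclosingCircle(c);print('white',a,m,shk(onz(g,*m[0],88,True)).round(1))
E
```

```text
17.5 [633.03021576 -10.76055449 224.68479117]
182.5 [[246. 151.]] [70.3 -1.1] axis ang from -x 3.1263170367015336 24.627452320289187
white 89.5 ((216.28260803222656, 150.1086883544922), 5.7865424156188965) [97.3 -1.6]
```

The latch measures about 1.555 rad (tab at (70,-1), pivot at (97,-1.6)), so it points straight to the front over the rear edge. I'll raise the arm and recheck the platform.

carry_out(motion=[[0,0,0,15,30,-40,-1],[0,0,0,30,60,-75,-1],[0,0,0,35,70,-75,-1],[0,0,0,35,70,-75,-1]])

```text
clock: 18.05
position: [559.8, -46.5, 294.1]
ee_rot: [-0.705, 0.709, 0.001, -0.001]
contact_force: [0.3, -0.7, -1.2]
gripper_width: 0.2
grasp_force: 0.0
```

```bash
python3 look.py 78 pics/q9.png; python3 - <<'E'
from h import *
g=get_image('wrist');a=.0365
for X,Y in((45,55),(45,-55)):
    w=[567.3+X*np.cos(a)-(Y-1)*np.sin(a),-44+X*np.sin(a)+(Y-1)*np.cos(a),78]
    u,v=map(int,np.round(proj(g,w,True)));c=g['color'][v-9:v+10,u-9:u+10];m=(c.min(2)<190).astype(np.uint8)
    p=np.argwhere(m);print((u,v),'hole centroid',(p.mean(0)[::-1]-9).round(1),len(p))
E
```

```text
18.05 [559.78331759 -46.46029254 294.05214156]
corners [[-80.7, -71.9], [-81.3, 68.4], [82.5, 71.4], [83.8, -79.9]] len [164.7 163.9] centre [ 1.1 -3. ] yaw -0.015 0.007
(210, 212) hole centroid [-1.3 -1.7] 30
(203, 123) hole centroid [-1.  -1.6] 86
```

The latch could not swing over the rear edge unless the platform was seated, and it passed freely (about 1 N). The pins also show in both holes. I'm handing in.

```bash
python3 -c "
from bench import *
print(job_done())"
```

```text
the job is handed in; nothing more can be done
None
```

The platform is seated flat over both pins, the latch is swung round to about 1.555 rad (closed is 1.57), nothing else on the bench was touched, and the job was handed in at about 18 s; the last camera check of the platform's outline was noisy, so "flat" rests on the earlier view, with both pins centred in their holes, and on the latch passing freely over the rear edge.

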